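# Pack the kiln-post carrier

## Task

Pack the wooden carrier with one set of kiln posts for the next firing: stand each of the four full-height clay posts (square, thick round, flat and slim round) upright on the floor of the well of its own shape and size. The posts chip, so set them down rather than dropping them or knocking them over. Leave the two short posts standing where they are.

Things in the scene. Friction and masses are not known exactly. Their poses are not given: they have to be found in the camera images.
- post_square: full-height square kiln post, buff fired clay, 40 x 40 mm in section and 100 mm tall, 0.2 to 0.35 kg, small dark hole in the top; x and y are square to its faces. Its origin is the centre of its underside and its z axis points up along the post. It starts standing upright on the bench at any yaw.
- post_round: full-height thick round kiln post, buff fired clay, 42 mm in diameter and 100 mm tall, 0.15 to 0.3 kg, small dark hole in the top. Its origin is the centre of its underside and its z axis points up along the post. It starts standing upright on the bench at any yaw.
- post_flat: full-height flat kiln post, buff fired clay, 48 mm (along its x) by 24 mm (along its y) in section and 100 mm tall, 0.15 to 0.27 kg, two small dark holes in the top. Its origin is the centre of its underside and its z axis points up along the post. It starts standing upright on the bench at any yaw.
- post_slim: full-height slim round kiln post, buff fired clay, 24 mm in diameter and 100 mm tall, 0.06 to 0.12 kg, no hole. Its origin is the centre of its underside and its z axis points up along the post. It starts standing upright on the bench at any yaw.
- short_square: short look-alike: square post of the same clay and section (40 x 40 mm) but only 60 mm tall; to be left alone. Its origin is the centre of its underside and its z axis points up along the post. It starts standing upright on the bench at any yaw.
- short_round: short look-alike: thick round post of the same clay and diameter (42 mm) but only 60 mm tall; to be left alone. Its origin is the centre of its underside and its z axis points up along the post. It starts standing upright on the bench at any yaw.
- well_square: well for the square post: square pocket, 56 x 56 mm, its sides along the block's x and y. Block 76 x 76 x 22 mm, wood; origin at the centre of its underside, z up; pocket 16 mm deep, its dark floor 6 mm above the origin. The four wells are fixed in one row (any order) along their y axes, 80 mm apart, on a 12 mm plywood board with a dowel handle (40 mm above the bench) across each end.
- well_round: well for the thick round post: large round pocket, 58 mm in diameter. Block 76 x 76 x 22 mm, wood; origin at the centre of its underside, z up; pocket 16 mm deep, its dark floor 6 mm above the origin. The four wells are fixed in one row (any order) along their y axes, 80 mm apart, on a 12 mm plywood board with a dowel handle (40 mm above the bench) across each end.
- well_flat: well for the flat post: oblong pocket, 64 mm along the block's y (along the row) and 40 mm along its x, so the flat post's x must lie along the row. Block 76 x 76 x 22 mm, wood; origin at the centre of its underside, z up; pocket 16 mm deep, its dark floor 6 mm above the origin. The four wells are fixed in one row (any order) along their y axes, 80 mm apart, on a 12 mm plywood board with a dowel handle (40 mm above the bench) across each end.
- well_slim: well for the slim round post: small round pocket, 40 mm in diameter. Block 76 x 76 x 22 mm, wood; origin at the centre of its underside, z up; pocket 16 mm deep, its dark floor 6 mm above the origin. The four wells are fixed in one row (any order) along their y axes, 80 mm apart, on a 12 mm plywood board with a dowel handle (40 mm above the bench) across each end.
There are look-alikes about, which are no part of the job. Leave any turquoise look-alike of the post_slim alone.

How it is judged:
By the outcome, as a careful person would: the job done as asked, in the order asked, and still so for the second after the job is handed in, with the robot touching nothing.
It also fails if it takes over 109 s, if anything falls off the work surface, if the arm or the gripper's body presses on something with over 40 N, if the wrist force passes 120 N, or if a joint passes its speed limit or range.

## Robot

A 6-joint arm with a two-finger parallel gripper is mounted at the origin on the work surface. World frame = base frame: x ahead of the robot, y to its left, z up, the work surface at z = 0. Lengths are in m, angles in rad, forces in N, time in s.
With the tool pointing down it reaches from about 0.375 to 0.975 m from the base axis. Payload 3.8 kg.
Tool frame: the origin (TCP) lies midway between the tips of the shut fingers; the grasp point (between the pads) lies 19 mm behind it; x points along the fingers, z is the direction in which the jaws open and shut, and the axes are right-handed (so a half turn about x gives the same grasp; the last joint's range is limited). The gripper opens to 85 mm and grips with 20 to 120 N. Pads are 22 mm wide; open, the fingers measure 114 mm over their backs; the gripper's body (76 mm by 85 mm) begins 54 mm behind the grasp point. The pads swing forward as they close: fully open they stand 13 mm farther back than shut.
Start: joints at [1.075, 0.264, 1.604, -0, 1.274, -0.037], TCP at [0.299, 0.605, 0.231] pointing down, gripper open.
Joint ranges: [-2.63, 2.63], [-0.94, 2.18], [0.31, 2.57], [-1.31, 4.45], [0, 2.66], [-2.55, 2.55]. Speed limits (rad/s): [2.57, 2.57, 3.14, 3.14, 3.14, 3.14].

## Interface

Orientations are given as a rotation vector (axis times angle).
In Python, from workcell import * gives the robot as it stands. The module is installed in compiled form; this text tells all that it offers.
- The arm moves only by the tool carry_out, never from a script. Its arguments are lists of equal length, an entry for each row: "offset": the shift along the tool's x, y, z in cm, a list of three; "delta_rot": the turn, a rotation vector about the tool's x, y, z in degrees, a list of three. A call has exactly 5 rows; each row shifts and turns the commanded pose from where the row before left it, along the tool's axes as they then stand; what a row does not reach is not made up. A row lasts 1/12 s, in which the tool goes at most 41.7 mm and 7.16 degrees, less where a joint would pass 70% of its speed; a pose out of reach is approached as far as the arm can. A call is refused whole if a number of a shift passes 4.17 or a number of a turn 7.16, either way. A call with a gripper value outside its range is refused whole. "fingers" is the opening, from -1 (shut) to 1 (fully open), set as the call begins (left out, the last holds). The fingers move at their own pace and stop on an object; "newtons" is the grip in N (left out, the last holds). Time passes only in rows, so rows that do not move let the fingers close, or fill a call up. It gives the time, the measured TCP pose, the force and the opening at its end, in the units of the state.
- read_state(): the state, without advancing time (a new reading comes with each control period).
- read_camera(name): name is "side" or "top" or "wrist"; returns (picture, depth): 480x640x3 uint8, red, green, blue; 480x640 float32, m along the optical axis (not along the pixel's ray), 0 where there is no reading.
- get_calibration(name): a dict with "fx", "fy", "cx", "cy" (pixels), "distortion" ([k1, k2, p1, p2, k3] as OpenCV has them; the pictures are not rectified), "R" (3x3) and "t" (3): a world point X has camera coordinates R X + t; the wrist camera has in their place "mount" (4x4, takes a point from camera to tool coordinates, whose origin is the TCP and whose axes are the tool frame's). Camera axes: x right, y down, z forward; pixel columns grow to the right and rows downward; lengths in m; the calibration is good to about 2 mm. A picture is of the moment at which its call begins: read the wrist's pose just before it. get_calibration takes no time and is no camera call.
- finish_job(): hands the job in, once; it reports no verdict.
The state is a dict: "time": time; "q": joint angles; "joint_vel": joint speeds; "joint_torque": joint torques, N m; "tool_pos": TCP position; "tcp_rot": TCP orientation; "wrist_force": force on the tool from outside, world axes, zero at the start; "torque": the same for the moment, N m; "width": opening from 0.0 (shut) to 1.0 (fully open).
Only numpy, scipy, OpenCV 4.12 (cv2) and the standard library are available. Lean on these libraries where they do the work, as an engineer would, in place of code of your own. Each camera call takes 0.05 s, during which the arm holds its last target. There are 200 camera calls.

## Working session

There is one attempt and no reset: what is moved stays moved. The work goes in short steps, Python scripts to look and compute and a tool call to move; the robot and the scene stay as the last step left them, time stands still between calls to the robot, and variables do not carry over. Pictures are saved under pics/ and viewed, about 12 in all and at most 16, crops included, and the job is handed in when it is done.

Besides the shell and the picture viewer there is one more tool, called after "Request:" as name(argument=value, ...), one argument or row to a line, values as JSON. carry_out: Moves the arm, as the interface text tells. Its arguments: {"type":"object","properties":{"offset":{"type":"array"},"delta_rot":{"type":"array"},"fingers":{"type":"number"},"newtons":{"type":"number"}},"required":["offset","delta_rot"]}

```bash
mkdir -p pics; cat > h.py <<'E'
from workcell import *
import numpy as np, cv2
from scipy.spatial.transform import Rotation as Ro
def grab(name):
    s=read_state(); im,d=read_camera(name); c=get_calibration(name)
    K=np.array([[c['fx'],0,c['cx']],[0,c['fy'],c['cy']],[0,0,1]]); D=np.array(c['distortion'])
    if 'mount' in c:
        T=np.eye(4);T[:3,:3]=Ro.from_rotvec(s['tcp_rot']).as_matrix();T[:3,3]=s['tool_pos'];M=T@np.array(c['mount'])
    else:
        W=np.eye(4);W[:3,:3]=c['R'];W[:3,3]=c['t'];M=np.linalg.inv(W)
    return im,d,K,D,M
def cloud(d,K,D,M):
    v,u=np.mgrid[0:480,0:640]
    p=cv2.undistortPoints(np.stack([u,v],-1).reshape(-1,1,2).astype(np.float64),K,D).reshape(480,640,2)
    P=np.dstack([p*d[...,None],d])
    return P@M[:3,:3].T+M[:3,3]
def save(im,n): cv2.imwrite('pics/'+n,im[...,::-1])
E
python3 - <<'E'
from h import *
s=read_state(); print(s)
print(Ro.from_rotvec(s['tcp_rot']).as_matrix().round(3))
for n in('top','side'):
    im,d,K,D,M=grab(n); save(im,n+'0.png'); np.savez(n+'0.npz',im=im,d=d,K=K,D=D,M=M); print(n,M.round(3))
c=get_calibration('wrist');print(np.array(c['mount']).round(3))
E
```

```text
{'time': 0.0, 'q': array([ 1.07508126e+00,  2.64764721e-01,  1.60536284e+00, -1.01859077e-05,
        1.27368261e+00, -3.69124920e-02]), 'joint_vel': array([-0.00091244, -0.00047769, -0.00092634,  0.00091927,  0.00061309,
       -0.00135757]), 'joint_torque': array([ 1.94418353e-04, -5.15097141e+01, -3.67319119e+01, -9.22464051e-05,
        1.26981319e-02,  4.06296283e-05]), 'tool_pos': array([0.2986103 , 0.60455446, 0.22996025]), 'tcp_rot': array([-0.86611496,  1.39394912,  0.86429775]), 'wrist_force': array([ 0.25549675,  0.79926063, -0.83139135]), 'torque': array([-0.02834804,  0.01187949,  0.00323698]), 'width': 0.9998975574972341}
[[-0.001 -0.897  0.443]
 [-0.002  0.443  0.897]
 [-1.     0.    -0.002]]
top [[-0.005 -0.99   0.14   0.41 ]
 [-1.     0.005 -0.    -0.045]
 [-0.    -0.14  -0.99   0.966]
 [ 0.     0.     0.     1.   ]]
side [[ 0.918 -0.259  0.299  0.24 ]
 [-0.395 -0.627  0.671 -0.702]
 [ 0.014 -0.735 -0.678  0.747]
 [ 0.     0.     0.     1.   ]]
[[-0.001 -0.319  0.948 -0.143]
 [ 0.001 -0.948 -0.319  0.082]
 [ 1.     0.     0.001 -0.   ]
 [ 0.     0.     0.     1.   ]]
```

View pics/top0.png

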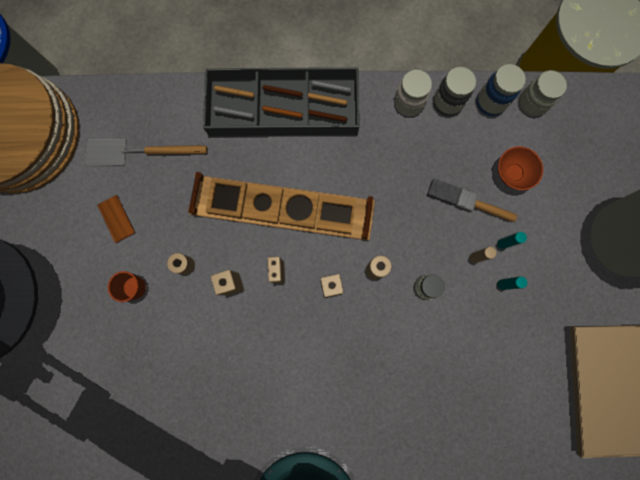

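View pics/side0.png

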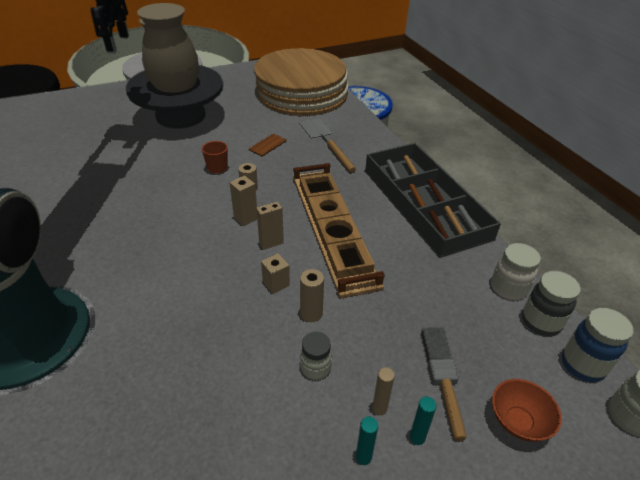

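The top view shows the carrier row from (225,197) to (337,213). The wells from left to right are square, slim, round and flat. The posts are round (178,263), square (223,282), flat (275,270), short-looking square (331,286), round (380,266) and slim (483,255), with two turquoise look-alikes to its right. I'll measure heights from depth next.

```bash
cat >> h.py <<'E'
def rect(P):
    c,(w,h),a=cv2.minAreaRect((P[:,:2]*1000).astype(np.float32)); return np.round(c,1),round(w,1),round(h,1),round(a,1)
E
python3 - <<'E'
from h import *
z=np.load('top0.npz'); im=z['im'];d=z['d']; P=cloud(d,z['K'],z['D'],z['M'])
pos={'r1':(178,263),'s1':(223,282),'flat':(275,270),'s2':(331,286),'r2':(380,266),'slim':(483,255),'tq1':(512,240),'tq2':(512,283),'jar':(428,287)}
print('bench z',np.median(P[300:330,250:400,2]))
for n,(u,v) in pos.items():
    Q=P[v-26:v+26,u-26:u+26].reshape(-1,3); Q=Q[Q[:,2]>.03]
    h=np.percentile(Q[:,2],92); T=Q[abs(Q[:,2]-h)<.008]
    print(n,'h',h.round(4),'n',len(T),'mean',(T.mean(0)*1000).round(1),'rect',rect(T))
R=P[165:245,185:380]; m=(R[...,2]>.025)&(R[...,2]<.042); print('blocks',np.median(R[m][:,2]),rect(R[m]))
for n,(u,v) in {'sq':(226,197),'slim':(262,202),'round':(300,208),'flat':(337,213)}.items():
    g=im.max(2); mk=(g<60).astype(np.uint8); nn,l,st,ce=cv2.connectedComponentsWithStats(mk); L=l[v,u]; Q=P[l==L]
    print(n,'area',st[L][4],'z',np.median(Q[:,2]).round(4),'c',(Q.mean(0)*1000).round(1),rect(Q))
E
```

```text
bench z -0.00109145859084131
r1 h 0.0605 n 334 mean [494.8 257.4  58.1] rect (array([494.7, 258.5]), 39.3, 42.4, 0.1)
s1 h 0.1005 n 413 mean [453.1 153.2  98.4] rect (array([453.3, 153.6]), 40.4, 38.6, 17.8)
flat h 0.1007 n 307 mean [478.9  54.3  98.5] rect (array([479.4,  54.7]), 47.6, 24.1, 3.3)
s2 h 0.0615 n 389 mean [448.4 -58.5  58.9] rect (array([448.6, -58.6]), 40.0, 39.9, 11.1)
r2 h 0.1015 n 357 mean [ 483.6 -153.1   98.9] rect (array([ 483.7, -153.1]), 39.2, 41.2, 87.8)
slim h 0.1014 n 121 mean [ 508.8 -369.5   99.2] rect (array([ 508.7, -369.8]), 23.0, 22.9, 75.5)
tq1 h 0.1016 n 208 mean [ 523.4 -401.3   99.1] rect (array([ 523.5, -402.7]), 23.3, 91.6, 24.1)
tq2 h 0.1013 n 125 mean [ 453.2 -424.1   98.9] rect (array([ 474.5, -404.4]), 92.8, 22.3, 45.2)
jar h 0.0714 n 428 mean [ 445.  -262.2   69. ] rect (array([ 445.2, -262.7]), 45.9, 45.8, 60.5)
blocks 0.03269706603963024 (array([621. ,  49.5]), 387.5, 90.1, 81.6)
sq area 595 z 0.0169 c [641.1 169.6  22.1] (array([549.7,  63.7]), 348.1, 70.7, 49.4)
slim area 229 z 0.017 c [629.9  90.   21.3] (array([532.7,  20. ]), 276.3, 36.6, 35.5)
round area 499 z 0.0171 c [618.4  10.3  17.1] (array([618.4,  10.5]), 54.1, 53.5, 64.0)
flat area 482 z 0.0172 c [604.8 -70.1  25.2] (array([517.6, -56. ]), 62.2, 216.5, 80.9)
```

```bash
cat >> h.py <<'E'
def go(x,y,z,psi):
    """yaw turn first (tool x, deg), then shift in the turned tool axes (cm)"""
    s=read_state(); R=Ro.from_rotvec(s['tcp_rot']).as_matrix(); a=np.degrees(np.arctan2(R[1,2],R[0,2]))
    p=np.radians(psi); T=np.c_[[0,0,-1],[-np.sin(p),np.cos(p),0],[np.cos(p),np.sin(p),0]]
    print('t',round(s['time'],2),'pos',s['tool_pos'].round(4),'yaw',a.round(2),'w',round(s['width'],3),'F',s['wrist_force'].round(1))
    print('rot',round(-((psi-a+180)%360-180),1),'shift cm',((np.array([x,y,z])-s['tool_pos'])@T*100).round(2),'tilt',Ro.from_matrix(R.T@np.c_[[0,0,-1],[-np.sin(np.radians(a)),np.cos(np.radians(a)),0],[np.cos(np.radians(a)),np.sin(np.radians(a)),0]]).as_rotvec(degrees=True).round(2))
E
python3 - <<'E'
from h import *
for n in('top','side'):
    z=np.load(n+'0.npz'); P=cloud(z['d'],z['K'],z['D'],z['M']).reshape(-1,3)
    P=P[(z['d'].ravel()>0)&(P[:,2]>.12)&(P[:,0]>.1)&(P[:,0]<1)&(abs(P[:,1])<.9)]
    k,c=np.unique((P[:,:2]//.1).astype(int),axis=0,return_counts=True)
    for a,b in zip(k,c):
        if b>20: print(n,a/10,b,P[((P[:,:2]//.1).astype(int)==a).all(1)][:,2].max().round(3))
z=np.load('top0.npz'); P=cloud(z['d'],z['K'],z['D'],z['M'])
for n,(u,v) in {'sq':(226,197),'slim':(262,202),'round':(300,208),'flat':(337,213)}.items():
    Q=P[v-22:v+22,u-22:u+22].reshape(-1,3); c=P[v,u,:2]
    Q=Q[(abs(Q[:,2]-.017)<.004)&(np.hypot(*(Q[:,:2]-c).T)<.042)]; print(n,len(Q),rect(Q))
for n,(u,v) in {'tq1':(519,238),'tq2':(519,281)}.items(): print(n,P[v,u].round(3))
go(.453,.153,.20,17.8)
E
```

```text
top [ 0.4 -0.7] 55 0.146
top [ 0.5 -0.7] 829 0.179
top [ 0.6 -0.7] 81 0.163
side [0.2 0.5] 836 0.357
side [0.3 0.5] 293 0.35
side [0.3 0.6] 1691 0.345
side [0.4 0.5] 729 0.291
side [0.4 0.6] 1619 0.294
side [0.4 0.7] 35 0.293
sq 573 (array([640.1, 169.9]), 71.3, 71.3, 38.1)
slim 254 (array([619.3,  92.6]), 80.8, 58.4, 80.1)
round 527 (array([611. ,   5.7]), 67.3, 67.3, 83.9)
flat 514 (array([594.3, -73.3]), 75.9, 59.4, 80.9)
tq1 [ 0.537 -0.431  0.097]
tq2 [ 0.451 -0.424  0.101]
t 0.1 pos [0.2986 0.6046 0.2301] yaw 63.72 w 0.998 F [-0.3 -0.4  0.2]
rot 45.9 shift cm [  3.01 -47.72   0.89] tilt [-0.   -0.12 -0.  ]
```

Request:
carry_out(
  offset=[
    [0,-1.7,-3.5],
    [0,-1.7,-3.5],
    [0,-1.7,-3.5],
    [0,-1.7,-3.5],
    [0,-1.7,-3.5],
  ],
  delta_rot=[
    [0,0,0],
    [0,0,0],
    [0,0,0],
    [0,0,0],
    [0,0,0],
  ],
)

```text
time: 0.52
tool_pos: [0.2971, 0.4086, 0.2304]
tcp_rot: [-0.866, 1.393, 0.865]
wrist_force: [-0.7, -0.8, -0.2]
width: 0.998
```

Request:
carry_out(
  offset=[
    [0.6,0,0],
    [0.6,0,0],
    [0.6,0,0],
    [0.6,0,0],
    [0.6,0,0],
  ],
  delta_rot=[
    [7,0,0],
    [7,0,0],
    [7,0,0],
    [7,0,0],
    [7,0,0],
  ],
)

```text
time: 0.93
tool_pos: [0.2975, 0.4101, 0.2007]
tcp_rot: [-0.388, 1.536, 0.388]
wrist_force: [0.4, 0.2, 0.3]
width: 0.998
```

Request:
carry_out(
  offset=[
    [0,0,0],
    [0,0,0],
    [0,0,0],
    [0,0,0],
    [0,0,0],
  ],
  delta_rot=[
    [5.5,0,0],
    [5.4,0,0],
    [0,0,0],
    [0,0,0],
    [0,0,0],
  ],
)

```text
time: 1.35
tool_pos: [0.2975, 0.4105, 0.2011]
tcp_rot: [-0.246, 1.557, 0.246]
wrist_force: [0.1, 0.4, -0.4]
width: 0.997
```

```bash
python3 -c "
from h import *
go(.453,.1535,.20,17.8)"
```

```text
t 1.35 pos [0.2975 0.4105 0.2011] yaw 17.95 w 0.997 F [ 0.1  0.4 -0.4]
rot 0.1 shift cm [  0.11 -29.23   6.94] tilt [ 0.   -0.02  0.01]
```

Request:
carry_out(
  offset=[
    [0,-2.9,0.7],
    [0,-2.9,0.7],
    [0,-2.9,0.7],
    [0,-2.9,0.7],
    [0,-2.9,0.7],
  ],
  delta_rot=[
    [0,0,0],
    [0,0,0],
    [0,0,0],
    [0,0,0],
    [0,0,0],
  ],
)

```text
time: 1.77
tool_pos: [0.3758, 0.2822, 0.2015]
tcp_rot: [-0.246, 1.556, 0.246]
wrist_force: [-0.3, 0.5, -0.4]
width: 1.002
```

Request:
carry_out(
  offset=[
    [0,-2.9,0.7],
    [0,-2.9,0.7],
    [0,-2.9,0.7],
    [0,-2.9,0.7],
    [0,-2.9,0.7],
  ],
  delta_rot=[
    [0,0,0],
    [0,0,0],
    [0,0,0],
    [0,0,0],
    [0,0,0],
  ],
)

```text
time: 2.18
tool_pos: [0.4536, 0.1546, 0.2015]
tcp_rot: [-0.245, 1.556, 0.245]
wrist_force: [0.5, -0.1, 0.2]
width: 0.998
```

```bash
cat >> h.py <<'E'
def near(x,y,h=.1,r=.05,name='wrist',out=None):
    im,d,K,D,M=grab(name); P=cloud(d,K,D,M)
    if out: save(im,out)
    Q=P[(d>0)&(abs(P[...,2]-h)<.008)&(np.hypot(P[...,0]-x,P[...,1]-y)<r)]
    if len(Q)>30: print(name,len(Q),'z',np.median(Q[:,2]).round(4),'rect',rect(Q))
    else: print('few',len(Q))
E
python3 -c "
from h import *
near(.453,.153,out='w1.png')
go(.453,.1535,.046,17.8)"
```

```text
wrist 3206 z 0.0999 rect (array([453.9, 155.2]), 40.2, 40.5, 17.3)
t 2.23 pos [0.4563 0.1508 0.2017] yaw 17.83 w 1.003 F [ 3.3 -2.2  0.8]
rot 0.0 shift cm [15.57  0.35 -0.23] tilt [-0.    0.11  0.25]
```

View pics/w1.png

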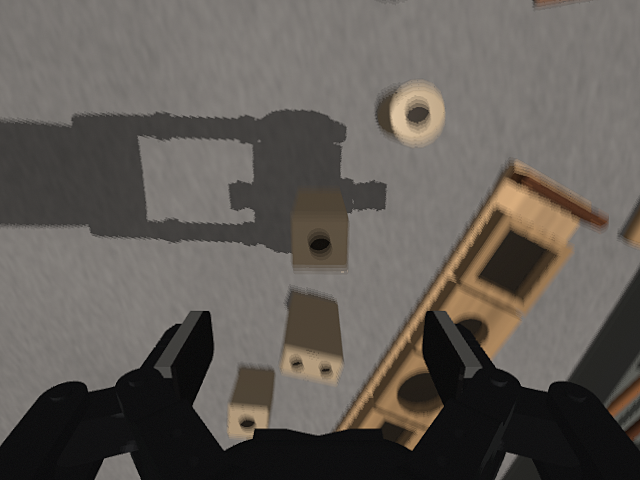

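The wrist view shows the square post at (320,245) and the flat post behind it at (315,345). The depth fit agrees with the top view to 2 mm, so I'm going down to grasp.

Request:
carry_out(
  offset=[
    [0,-0.2,0],
    [3.9,0,0],
    [3.9,0,0],
    [3.9,0,0],
    [3.9,0,0],
  ],
  delta_rot=[
    [0,0,0],
    [0,0,0],
    [0,0,0],
    [0,0,0],
    [0,0,0],
  ],
)

```text
time: 2.65
tool_pos: [0.4535, 0.155, 0.0443]
tcp_rot: [-0.245, 1.555, 0.246]
wrist_force: [0.7, -0.2, -0.3]
width: 1.0
```

Request:
carry_out(
  offset=[
    [0,0,0],
    [0,0,0],
    [0,0,0],
    [0,0,0],
    [0,0,0],
  ],
  delta_rot=[
    [0,0,0],
    [0,0,0],
    [0,0,0],
    [0,0,0],
    [0,0,0],
  ],
  fingers=-1,
  newtons=45,
)

```text
time: 3.07
tool_pos: [0.456, 0.1551, 0.0483]
tcp_rot: [-0.243, 1.551, 0.245]
wrist_force: [-0.5, 0.2, 1.7]
width: 0.464
```

Request:
carry_out(
  offset=[
    [0,0,0],
    [0,0,0],
    [0,0,0],
    [0,0,0],
    [0,0,0],
  ],
  delta_rot=[
    [0,0,0],
    [0,0,0],
    [0,0,0],
    [0,0,0],
    [0,0,0],
  ],
)

```text
time: 3.48
tool_pos: [0.456, 0.155, 0.0482]
tcp_rot: [-0.243, 1.552, 0.245]
wrist_force: [-1.2, 0.7, 8.4]
width: 0.458
```

```bash
python3 -c "
from h import *
go(.640,.170,.16,-8.5)"
```

```text
t 3.48 pos [0.456  0.155  0.0482] yaw 17.81 w 0.458 F [-1.2  0.7  8.4]
rot 26.3 shift cm [-11.18   4.2   17.97] tilt [ 0.    0.31 -0.02]
```

Request:
carry_out(
  offset=[
    [-0.7,0,0],
    [-1.8,0,0],
    [-3,0,0],
    [-3,0,0],
    [-1.5,0,0],
  ],
  delta_rot=[
    [0,0,0],
    [0,0,0],
    [0,0,0],
    [0,0,0],
    [0,0,0],
  ],
)

```text
time: 3.9
tool_pos: [0.4554, 0.1544, 0.1496]
tcp_rot: [-0.243, 1.551, 0.244]
wrist_force: [0.2, 0.6, -2.4]
width: 0.461
```

Request:
carry_out(
  offset=[
    [0,0,0],
    [0,0,0],
    [0,0,0],
    [0,0,0],
    [0,0,0],
  ],
  delta_rot=[
    [5.3,0,0],
    [5.3,0,0],
    [5.2,0,0],
    [5.2,0,0],
    [5.2,0,0],
  ],
)

```text
time: 4.32
tool_pos: [0.4534, 0.1539, 0.146]
tcp_rot: [0.119, 1.567, -0.118]
wrist_force: [0.2, -0.4, -2.4]
width: 0.463
```

Request:
carry_out(
  offset=[
    [0,0,0],
    [0,0,0],
    [0,0,0],
    [0,0,0],
    [0,0,0],
  ],
  delta_rot=[
    [0,0,0],
    [0,0,0],
    [0,0,0],
    [0,0,0],
    [0,0,0],
  ],
)

```text
time: 4.73
tool_pos: [0.4536, 0.154, 0.1454]
tcp_rot: [0.114, 1.568, -0.114]
wrist_force: [0.6, 0.3, -2.6]
width: 0.461
```

```bash
python3 -c "
from h import *
go(.640,.1685,.145,-8.5)
near(.640,.1685,h=.034,r=.06,out='w2.png')"
```

```text
t 4.73 pos [0.4536 0.154  0.1454] yaw -8.33 w 0.461 F [ 0.6  0.3 -2.6]
rot 0.2 shift cm [ 0.04  4.19 18.22] tilt [-0.  0.  0.]
wrist 8785 z 0.0338 rect (array([638.4, 157.8]), 98.2, 78.6, 81.5)
```

View pics/w2.png

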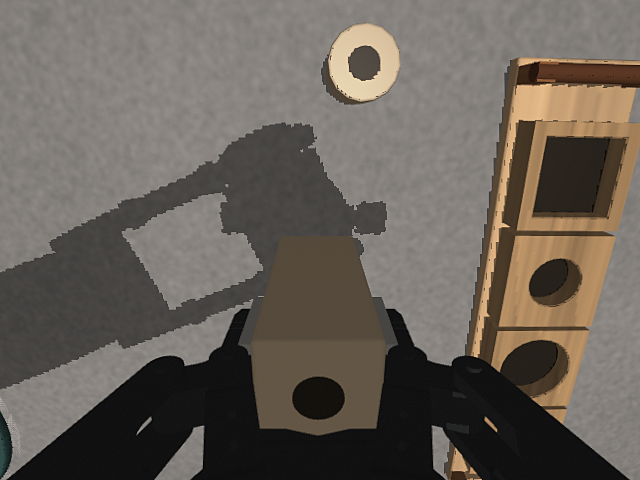

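The post hangs upright in the jaws (320,350). The square well's floor is clear at (569,177).

```bash
python3 -c "
from h import *
im,d,K,D,M=grab('wrist'); P=cloud(d,K,D,M)
for n,(x,y) in dict(sq=(.640,.1685),slim=(.6284,.0894),rnd=(.6166,.0102)).items():
    r=np.hypot(P[...,0]-x,P[...,1]-y)<.037
    F=P[r&(P[...,2]<.0205)&(P[...,2]>.013)]; B=P[(np.hypot(P[...,0]-x,P[...,1]-y)<.06)&(abs(P[...,2]-.034)<.003)]
    print(n,len(F),rect(F),F.mean(0).round(4))
    u=np.array([np.sin(np.radians(8.5)),np.cos(np.radians(8.5))]); v=np.array([u[1],-u[0]])
    print('block edges x',np.percentile((B[:,:2]-[x,y])@v,[1,99]).round(4))
"
```

```text
sq 4770 (array([644.6, 167.5]), 56.1, 49.6, 81.3) [0.6449 0.1683 0.0185]
block edges x [-0.0384  0.0375]
slim 1168 (array([632.3,  85.4]), 34.1, 31.1, 16.0) [0.6329 0.0855 0.0185]
block edges x [-0.0389  0.0368]
rnd 1990 (array([622.5,   5.8]), 51.8, 44.9, 36.3) [0.6217 0.0048 0.0183]
block edges x [-0.0388  0.0373]
```

Request:
carry_out(
  offset=[
    [0,0.8,3.6],
    [0,0.8,3.6],
    [0,0.8,3.6],
    [0,0.9,3.7],
    [0,0.9,3.7],
  ],
  delta_rot=[
    [0,0,0],
    [0,0,0],
    [0,0,0],
    [0,0,0],
    [0,0,0],
  ],
)

```text
time: 5.25
tool_pos: [0.6413, 0.1691, 0.1449]
tcp_rot: [0.114, 1.568, -0.115]
wrist_force: [1.4, -0.5, -1.5]
width: 0.461
```

Request:
carry_out(
  offset=[
    [0,0,0],
    [0,0,0],
    [0,0,0],
    [0,0,0],
    [0,0,0],
  ],
  delta_rot=[
    [0,0,0],
    [0,0,0],
    [0,0,0],
    [0,0,0],
    [0,0,0],
  ],
)

```text
time: 5.67
tool_pos: [0.6385, 0.169, 0.1454]
tcp_rot: [0.115, 1.568, -0.115]
wrist_force: [-0.0, 0.1, -2.8]
width: 0.463
```

```bash
python3 -c "
from h import *
go(.640,.1685,.066,-8.5)"
```

```text
t 5.67 pos [0.6385 0.169  0.1454] yaw -8.36 w 0.463 F [-0.   0.1 -2.8]
rot 0.1 shift cm [ 7.94 -0.03  0.16] tilt [ 0.   -0.03  0.01]
```

Request:
carry_out(
  offset=[
    [2.2,0,0.1],
    [2.2,0,0],
    [1.8,0,0],
    [1,0,0],
    [0.4,0,0],
  ],
  delta_rot=[
    [0,0,0],
    [0,0,0],
    [0,0,0],
    [0,0,0],
    [0,0,0],
  ],
)

```text
time: 6.08
tool_pos: [0.6385, 0.1686, 0.0674]
tcp_rot: [0.114, 1.571, -0.116]
wrist_force: [-0.8, 0.4, -2.1]
width: 0.461
```

Request:
carry_out(
  offset=[
    [0.1,0,0],
    [0.1,0,0],
    [0.1,0,0],
    [0,0,0],
    [0,0,0],
  ],
  delta_rot=[
    [0,0,0],
    [0,0,0],
    [0,0,0],
    [0,0,0],
    [0,0,0],
  ],
)

```text
time: 6.5
tool_pos: [0.6415, 0.1691, 0.0674]
tcp_rot: [0.115, 1.566, -0.115]
wrist_force: [0.2, 0.0, -1.9]
width: 0.464
```

Request:
carry_out(
  offset=[
    [0.1,0,0],
    [0.1,0,0],
    [0,0,0],
    [0,0,0],
    [0,0,0],
  ],
  delta_rot=[
    [0,0,0],
    [0,0,0],
    [0,0,0],
    [0,0,0],
    [0,0,0],
  ],
)

```text
time: 6.92
tool_pos: [0.6416, 0.1691, 0.0663]
tcp_rot: [0.115, 1.566, -0.115]
wrist_force: [-2.6, 0.6, 5.0]
width: 0.462
```

Request:
carry_out(
  offset=[
    [0,0,0],
    [0,0,0],
    [0,0,0],
    [0,0,0],
    [0,0,0],
  ],
  delta_rot=[
    [0,0,0],
    [0,0,0],
    [0,0,0],
    [0,0,0],
    [0,0,0],
  ],
  fingers=1,
)

```text
time: 7.33
tool_pos: [0.6408, 0.1689, 0.0641]
tcp_rot: [0.115, 1.568, -0.115]
wrist_force: [0.2, -0.3, -0.1]
width: 0.999
```

Request:
carry_out(
  offset=[
    [0,0,0],
    [0,0,0],
    [-1,0,0],
    [-2,0,0],
    [-3,0,0],
  ],
  delta_rot=[
    [0,0,0],
    [0,0,0],
    [0,0,0],
    [0,0,0],
    [0,0,0],
  ],
)

```text
time: 7.75
tool_pos: [0.6382, 0.1683, 0.1219]
tcp_rot: [0.114, 1.574, -0.117]
wrist_force: [-0.1, 0.6, 0.3]
width: 1.002
```

Request:
carry_out(
  offset=[
    [-4,0,0],
    [-4,0,0],
    [0,0,-1],
    [0,0,-2],
    [0,0,-2],
  ],
  delta_rot=[
    [0,0,0],
    [0,0,0],
    [0,0,0],
    [0,0,0],
    [0,0,0],
  ],
)

```text
time: 8.17
tool_pos: [0.5921, 0.1764, 0.2067]
tcp_rot: [0.116, 1.564, -0.114]
wrist_force: [0.1, 0.8, 0.1]
width: 0.998
```

```bash
python3 -c "
from h import *
near(.640,.1685,h=.118,name='top',out='t2.png')
near(.479,.0545,h=.1,name='top')
go(.4795,.0547,.20,-86.7)
"
```

```text
top 420 z 0.116 rect (array([639., 168.]), 40.4, 40.5, 82.1)
top 306 z 0.0986 rect (array([479.4,  54.6]), 47.8, 23.8, 3.6)
t 8.27 pos [0.589  0.1766 0.2051] yaw -8.34 w 0.998 F [ 0.2 -0.6  0.1]
rot 78.4 shift cm [  0.51 -11.63  11.54] tilt [-0.   -0.04 -0.01]
```

Request:
carry_out(
  offset=[
    [0,0,0],
    [0,0,0],
    [0,0,0],
    [0,0,0],
    [0,0,0],
  ],
  delta_rot=[
    [7.1,0,0],
    [7.1,0,0],
    [7.1,0,0],
    [7.1,0,0],
    [7.1,0,0],
  ],
)

```text
time: 8.68
tool_pos: [0.5919, 0.1762, 0.2048]
tcp_rot: [0.604, 1.484, -0.603]
wrist_force: [0.2, 0.8, -0.2]
width: 1.003
```

Request:
carry_out(
  offset=[
    [0,0,0],
    [0,0,0],
    [0,0,0],
    [0,0,0],
    [0,0,0],
  ],
  delta_rot=[
    [7.1,0,0],
    [7.1,0,0],
    [7.1,0,0],
    [7.1,0,0],
    [7.1,0,0],
  ],
)

```text
time: 9.1
tool_pos: [0.5919, 0.1761, 0.2047]
tcp_rot: [1.077, 1.288, -1.076]
wrist_force: [0.5, -0.0, -0.6]
width: 1.001
```

Request:
carry_out(
  offset=[
    [0,0,0],
    [0,-2,2],
    [0,-2.5,2.5],
    [0,-2.5,2.5],
    [0,-2.5,2.5],
  ],
  delta_rot=[
    [7.1,0,0],
    [0,0,0],
    [0,0,0],
    [0,0,0],
    [0,0,0],
  ],
)

```text
time: 9.52
tool_pos: [0.5019, 0.0747, 0.2045]
tcp_rot: [1.163, 1.237, -1.163]
wrist_force: [0.1, -0.7, 0.8]
width: 1.001
```

Request:
carry_out(
  offset=[
    [0,-1,1],
    [0,-0.7,0.7],
    [0,0,0],
    [0,0,0],
    [0,0,0],
  ],
  delta_rot=[
    [0,0,0],
    [0,0,0],
    [0,0,0],
    [0,0,0],
    [0,0,0],
  ],
)

```text
time: 9.93
tool_pos: [0.4877, 0.0582, 0.2047]
tcp_rot: [1.165, 1.237, -1.162]
wrist_force: [0.3, 0.1, -0.4]
width: 0.997
```

```bash
python3 -c "
from h import *
go(.4798,.0552,.046,-86.6)
near(.4798,.0552)
"
```

```text
t 9.93 pos [0.4877 0.0582 0.2047] yaw -86.47 w 0.997 F [ 0.3  0.1 -0.4]
rot 0.1 shift cm [15.87 -0.8   0.26] tilt [-0.   -0.03 -0.08]
wrist 2163 z 0.0999 rect (array([479.5,  55.2]), 48.1, 24.0, 3.2)
```

Request:
carry_out(
  offset=[
    [0,-0.8,0.3],
    [3.9,0,0],
    [4,0,0],
    [4,0,0],
    [3.9,0,0],
  ],
  delta_rot=[
    [0,0,0],
    [0,0,0],
    [0,0,0],
    [0,0,0],
    [0,0,0],
  ],
)

```text
time: 10.4
tool_pos: [0.4787, 0.0545, 0.045]
tcp_rot: [1.164, 1.237, -1.162]
wrist_force: [0.6, 0.2, -0.7]
width: 0.996
```

Request:
carry_out(
  offset=[
    [0,0,0],
    [0,0,0],
    [0,0,0],
    [0,0,0],
    [0,0,0],
  ],
  delta_rot=[
    [0,0,0],
    [0,0,0],
    [0,0,0],
    [0,0,0],
    [0,0,0],
  ],
  fingers=-1,
)

```text
time: 10.82
tool_pos: [0.4815, 0.0544, 0.0494]
tcp_rot: [1.167, 1.234, -1.159]
wrist_force: [-0.8, 3.9, 2.5]
width: 0.3
```

Request:
carry_out(
  offset=[
    [0,0,0],
    [0,0,0],
    [0,0,0],
    [0,0,0],
    [0,0,0],
  ],
  delta_rot=[
    [0,0,0],
    [0,0,0],
    [0,0,0],
    [0,0,0],
    [0,0,0],
  ],
)

```text
time: 11.23
tool_pos: [0.4814, 0.0543, 0.0493]
tcp_rot: [1.167, 1.233, -1.159]
wrist_force: [-1.3, 0.4, 6.7]
width: 0.275
```

Request:
carry_out(
  offset=[
    [-0.7,0,0],
    [-1.8,0,0],
    [-3,0,0],
    [-3,0,0],
    [-1.5,0,0],
  ],
  delta_rot=[
    [0,0,0],
    [0,0,0],
    [0,0,0],
    [0,0,0],
    [0,0,0],
  ],
)

```text
time: 11.65
tool_pos: [0.4803, 0.0541, 0.1506]
tcp_rot: [1.166, 1.234, -1.16]
wrist_force: [2.0, -0.0, -2.3]
width: 0.274
```

Request:
carry_out(
  offset=[
    [0,0,0],
    [0,0,0],
    [0,0,0],
    [0,0,0],
    [0,0,0],
  ],
  delta_rot=[
    [-6,0,0],
    [-6,0,0],
    [-6,0,0],
    [-6,0,0],
    [-6,0,0],
  ],
)

```text
time: 12.07
tool_pos: [0.4782, 0.054, 0.1469]
tcp_rot: [0.765, 1.432, -0.764]
wrist_force: [0.4, 0.3, -1.4]
width: 0.275
```

Request:
carry_out(
  offset=[
    [0,0,0],
    [0,0,0],
    [0,0,0],
    [0,0,0],
    [0,0,0],
  ],
  delta_rot=[
    [-6,0,0],
    [-6,0,0],
    [-6,0,0],
    [-6,0,0],
    [-6,0,0],
  ],
)

```text
time: 12.48
tool_pos: [0.4782, 0.054, 0.1468]
tcp_rot: [0.359, 1.541, -0.359]
wrist_force: [-0.4, 0.5, -2.2]
width: 0.275
```

Request:
carry_out(
  offset=[
    [0,0,0],
    [0,0,0],
    [0,0,0],
    [0,0,0],
    [0,0,0],
  ],
  delta_rot=[
    [-6,0,0],
    [-6,0,0],
    [-6,0,0],
    [0,0,0],
    [0,0,0],
  ],
)

```text
time: 12.9
tool_pos: [0.4783, 0.054, 0.1467]
tcp_rot: [0.119, 1.567, -0.119]
wrist_force: [0.2, 0.3, -1.6]
width: 0.272
```

```bash
python3 -c "
from h import *
go(.6047,-.0689,.146,-8.5)
s=read_state();near(*s['tool_pos'][:2],h=.2-.046,r=.06,name='top')
"
```

```text
t 12.9 pos [0.4783 0.054  0.1467] yaw -8.66 w 0.272 F [ 0.2  0.3 -1.6]
rot -0.2 shift cm [  0.07 -10.29  14.31] tilt [ 0.    0.01 -0.  ]
few 0
```

Request:
carry_out(
  offset=[
    [0,-2.1,2.9],
    [0,-2.1,2.9],
    [0,-2.1,2.9],
    [0,-2.1,2.8],
    [0,-2,2.8],
  ],
  delta_rot=[
    [0,0,0],
    [0,0,0],
    [0,0,0],
    [0,0,0],
    [0,0,0],
  ],
)

```text
time: 13.37
tool_pos: [0.6056, -0.0712, 0.1464]
tcp_rot: [0.118, 1.568, -0.118]
wrist_force: [-0.0, -0.3, -1.7]
width: 0.28
```

Request:
carry_out(
  offset=[
    [0,0,0],
    [0,0,0],
    [0,0,0],
    [0,0,0],
    [0,0,0],
  ],
  delta_rot=[
    [0,0,0],
    [0,0,0],
    [0,0,0],
    [0,0,0],
    [0,0,0],
  ],
)

```text
time: 13.78
tool_pos: [0.6037, -0.0689, 0.1461]
tcp_rot: [0.116, 1.569, -0.116]
wrist_force: [0.5, -0.2, -1.4]
width: 0.277
```

Request:
carry_out(
  offset=[
    [1,0,0],
    [1,0,0],
    [1,0,0],
    [1,0,0],
    [0,0,0],
  ],
  delta_rot=[
    [0,0,0],
    [0,0,0],
    [0,0,0],
    [0,0,0],
    [0,0,0],
  ],
)

```text
time: 14.2
tool_pos: [0.602, -0.0693, 0.1025]
tcp_rot: [0.117, 1.574, -0.116]
wrist_force: [-0.6, 0.3, -2.0]
width: 0.271
```

```bash
python3 -c "
from h import *
go(.6047,-.0689,.0673,-8.5)
near(.605,-.069,h=.157,name='top',out='t3.png')
cv2.imwrite('pics/t3c.png',cv2.resize(cv2.imread('pics/t3.png')[140:320,180:420],None,fx=3,fy=3))
"
```

```text
t 14.2 pos [ 0.602  -0.0693  0.1025] yaw -8.48 w 0.271 F [-0.6  0.3 -2. ]
rot 0.0 shift cm [3.52 0.08 0.26] tilt [-0.   -0.34 -0.  ]
few 26
```

View pics/t3c.png

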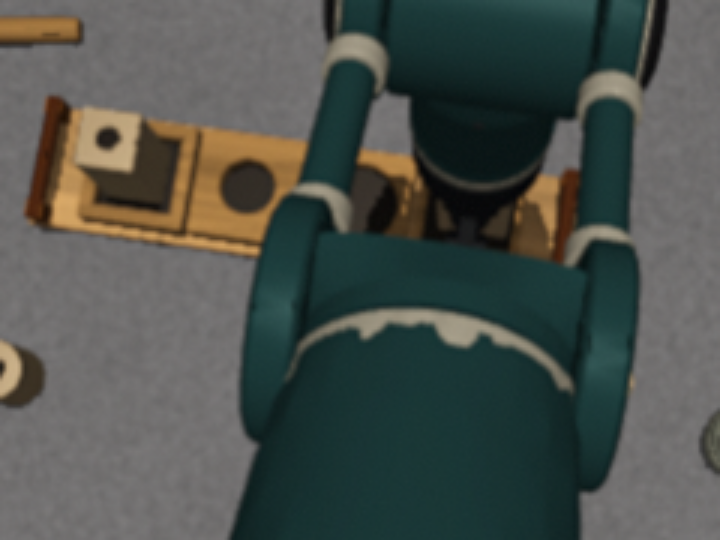

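Square post (110,145 in the crop) is upright in its well; the arm hides the flat well, so I'm continuing on the measured numbers and force.

Request:
carry_out(
  offset=[
    [1.2,0,0.1],
    [1.2,0,0],
    [0.8,0,0],
    [0.4,0,0],
    [0,0,0],
  ],
  delta_rot=[
    [0,0,0],
    [0,0,0],
    [0,0,0],
    [0,0,0],
    [0,0,0],
  ],
)

```text
time: 14.67
tool_pos: [0.6044, -0.0699, 0.0684]
tcp_rot: [0.117, 1.571, -0.116]
wrist_force: [0.6, -0.4, -1.5]
width: 0.282
```

Request:
carry_out(
  offset=[
    [0.1,0,0],
    [0.1,0,0],
    [0.1,0,0],
    [0,0,0],
    [0,0,0],
  ],
  delta_rot=[
    [0,0,0],
    [0,0,0],
    [0,0,0],
    [0,0,0],
    [0,0,0],
  ],
)

```text
time: 15.08
tool_pos: [0.6059, -0.0701, 0.0676]
tcp_rot: [0.116, 1.567, -0.116]
wrist_force: [-0.6, 0.5, -1.9]
width: 0.273
```

Request:
carry_out(
  offset=[
    [0.1,0,0],
    [0.1,0,0],
    [0,0,0],
    [0,0,0],
    [0,0,0],
  ],
  delta_rot=[
    [0,0,0],
    [0,0,0],
    [0,0,0],
    [0,0,0],
    [0,0,0],
  ],
)

```text
time: 15.5
tool_pos: [0.6061, -0.0702, 0.0674]
tcp_rot: [0.116, 1.567, -0.116]
wrist_force: [-3.4, -0.7, 7.9]
width: 0.274
```

Request:
carry_out(
  offset=[
    [0,0,0],
    [0,0,0],
    [0,0,0],
    [0,0,0],
    [0,0,0],
  ],
  delta_rot=[
    [0,0,0],
    [0,0,0],
    [0,0,0],
    [0,0,0],
    [0,0,0],
  ],
  fingers=1,
)

```text
time: 15.92
tool_pos: [0.6057, -0.07, 0.0651]
tcp_rot: [0.116, 1.568, -0.116]
wrist_force: [-0.1, -0.8, 0.1]
width: 0.956
```

Request:
carry_out(
  offset=[
    [0,0,0],
    [0,0,0],
    [-1,0,0],
    [-2,0,0],
    [-3,0,0],
  ],
  delta_rot=[
    [0,0,0],
    [0,0,0],
    [0,0,0],
    [0,0,0],
    [0,0,0],
  ],
)

```text
time: 16.33
tool_pos: [0.603, -0.0696, 0.1231]
tcp_rot: [0.117, 1.574, -0.116]
wrist_force: [0.4, 0.2, -0.2]
width: 1.0
```

Request:
carry_out(
  offset=[
    [-4,0,0],
    [-4,0,0],
    [0,0,-2],
    [0,0,-2],
    [0,0,-2],
  ],
  delta_rot=[
    [0,0,0],
    [0,0,0],
    [0,0,0],
    [0,0,0],
    [0,0,0],
  ],
)

```text
time: 16.75
tool_pos: [0.5467, -0.0613, 0.2076]
tcp_rot: [0.116, 1.564, -0.117]
wrist_force: [0.2, 0.2, 0.2]
width: 1.001
```

Request:
carry_out(
  offset=[
    [0,-2,-2],
    [0,-2,-1],
    [0,0,0],
    [0,0,0],
    [0,0,0],
  ],
  delta_rot=[
    [0,0,0],
    [0,0,0],
    [0,0,0],
    [0,0,0],
    [0,0,0],
  ],
)

```text
time: 17.17
tool_pos: [0.5114, -0.0962, 0.2061]
tcp_rot: [0.117, 1.566, -0.117]
wrist_force: [-0.1, 0.6, 0.4]
width: 1.002
```

```bash
python3 -c "
from h import *
near(.605,-.069,h=.118)
go(.4842,-.1525,.20,-8.5)
near(.4842,-.1525,out='w4.png')
"
```

```text
wrist 2972 z 0.1178 rect (array([605.8, -72.7]), 48.1, 24.8, 83.0)
t 17.22 pos [ 0.5115 -0.0961  0.2059] yaw -8.5 w 0.999 F [1.1 0.1 0.4]
rot 0.0 shift cm [ 0.59 -5.99 -1.87] tilt [ 0.    0.07 -0.02]
wrist 2225 z 0.0999 rect (array([ 483.9, -152.7]), 41.4, 40.5, 81.3)
```

View pics/w4.png

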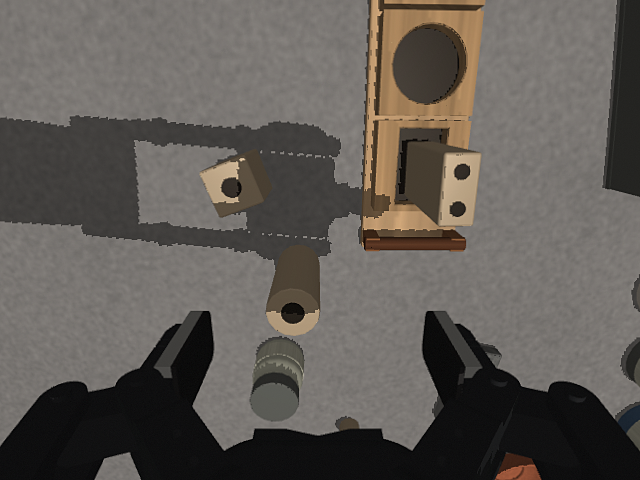

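The flat post at (440,185) stands in its oblong well with its top at 0.118 m. The short square is untouched at (232,190), and the round post is next at (293,312).

Request:
carry_out(
  offset=[
    [0,-2,-0.6],
    [0,-2,-0.6],
    [0,-2,-0.7],
    [0,0,0],
    [0,0,0],
  ],
  delta_rot=[
    [0,0,0],
    [0,0,0],
    [0,0,0],
    [0,0,0],
    [0,0,0],
  ],
)

```text
time: 17.68
tool_pos: [0.4834, -0.153, 0.2052]
tcp_rot: [0.118, 1.568, -0.117]
wrist_force: [-0.4, 0.2, 0.3]
width: 0.999
```

Request:
carry_out(
  offset=[
    [3.5,0,0],
    [3.5,0,0],
    [3.5,0,0],
    [3.5,0,0],
    [2,0,0],
  ],
  delta_rot=[
    [0,0,0],
    [0,0,0],
    [0,0,0],
    [0,0,0],
    [0,0,0],
  ],
)

```text
time: 18.1
tool_pos: [0.4813, -0.1508, 0.0414]
tcp_rot: [0.117, 1.572, -0.114]
wrist_force: [-0.1, 0.0, -0.1]
width: 0.998
```

Request:
carry_out(
  offset=[
    [0,0,0],
    [0,0,0],
    [0,0,0],
    [0,0,0],
    [0,0,0],
  ],
  delta_rot=[
    [0,0,0],
    [0,0,0],
    [0,0,0],
    [0,0,0],
    [0,0,0],
  ],
  fingers=-1,
)

```text
time: 18.52
tool_pos: [0.4852, -0.1533, 0.0475]
tcp_rot: [0.115, 1.563, -0.117]
wrist_force: [-0.3, 0.6, 1.2]
width: 0.48
```

Request:
carry_out(
  offset=[
    [0,0,0],
    [0,0,0],
    [0,0,0],
    [0,0,0],
    [0,0,0],
  ],
  delta_rot=[
    [0,0,0],
    [0,0,0],
    [0,0,0],
    [0,0,0],
    [0,0,0],
  ],
)

```text
time: 18.93
tool_pos: [0.4851, -0.1534, 0.0474]
tcp_rot: [0.116, 1.563, -0.117]
wrist_force: [0.9, 1.1, 6.4]
width: 0.484
```

Request:
carry_out(
  offset=[
    [-0.7,0,0],
    [-1.8,0,0],
    [-3,0,0],
    [-3,0,0],
    [-1.5,0,0],
  ],
  delta_rot=[
    [0,0,0],
    [0,0,0],
    [0,0,0],
    [0,0,0],
    [0,0,0],
  ],
)

```text
time: 19.35
tool_pos: [0.4842, -0.1535, 0.1489]
tcp_rot: [0.115, 1.564, -0.117]
wrist_force: [0.1, 0.6, -1.2]
width: 0.483
```

Request:
carry_out(
  offset=[
    [-1,0,0],
    [-1,0,0],
    [0,0,0],
    [0,0,0],
    [0,0,0],
  ],
  delta_rot=[
    [0,0,0],
    [0,0,0],
    [0,0,0],
    [0,0,0],
    [0,0,0],
  ],
)

```text
time: 19.77
tool_pos: [0.482, -0.1525, 0.1637]
tcp_rot: [0.117, 1.57, -0.116]
wrist_force: [0.4, 0.1, -2.7]
width: 0.484
```

```bash
python3 -c "
from h import *
go(.6166,.0100,.166,-8.5)
"
```

```text
t 19.77 pos [ 0.482  -0.1525  0.1637] yaw -8.49 w 0.484 F [ 0.4  0.1 -2.7]
rot 0.0 shift cm [-0.23 18.06 10.91] tilt [-0.   -0.16 -0.03]
```

Request:
carry_out(
  offset=[
    [0,3.6,0],
    [0,3.6,0],
    [0,3.6,0],
    [0,3.6,0],
    [0,3.6,0],
  ],
  delta_rot=[
    [0,0,0],
    [0,0,0],
    [0,0,0],
    [0,0,0],
    [0,0,0],
  ],
)

```text
time: 20.18
tool_pos: [0.5085, 0.0266, 0.1635]
tcp_rot: [0.117, 1.571, -0.117]
wrist_force: [0.9, -0.4, -2.1]
width: 0.482
```

Request:
carry_out(
  offset=[
    [0,0,2.2],
    [0,0,2.7],
    [0,0,2.7],
    [0,0,2.3],
    [0,0,0.8],
  ],
  delta_rot=[
    [0,0,0],
    [0,0,0],
    [0,0,0],
    [0,0,0],
    [0,0,0],
  ],
)

```text
time: 20.6
tool_pos: [0.6175, 0.0092, 0.1634]
tcp_rot: [0.116, 1.568, -0.116]
wrist_force: [0.5, -0.7, -2.0]
width: 0.483
```

Request:
carry_out(
  offset=[
    [0,0,0],
    [0,0,0],
    [0,0,0],
    [0,0,0],
    [0,0,0],
  ],
  delta_rot=[
    [0,0,0],
    [0,0,0],
    [0,0,0],
    [0,0,0],
    [0,0,0],
  ],
)

```text
time: 21.02
tool_pos: [0.6144, 0.0095, 0.1652]
tcp_rot: [0.116, 1.568, -0.116]
wrist_force: [-0.5, 0.2, -1.8]
width: 0.478
```

```bash
python3 -c "
from h import *
go(.6166,.0100,.0654,-8.5)
"
```

```text
t 21.02 pos [0.6144 0.0095 0.1652] yaw -8.49 w 0.478 F [-0.5  0.2 -1.8]
rot 0.0 shift cm [9.98 0.09 0.21] tilt [ 0.   -0.04  0.  ]
```

Request:
carry_out(
  offset=[
    [2.2,0.1,0.2],
    [2.5,0,0],
    [2.2,0,0],
    [1.8,0,0],
    [0.9,0,0],
  ],
  delta_rot=[
    [0,0,0],
    [0,0,0],
    [0,0,0],
    [0,0,0],
    [0,0,0],
  ],
)

```text
time: 21.43
tool_pos: [0.6151, 0.0102, 0.0667]
tcp_rot: [0.116, 1.572, -0.117]
wrist_force: [-0.0, 0.9, -2.5]
width: 0.484
```

Request:
carry_out(
  offset=[
    [0.1,0,0],
    [0.1,0,0],
    [0.1,0,0],
    [0.1,0,0],
    [0,0,0],
  ],
  delta_rot=[
    [0,0,0],
    [0,0,0],
    [0,0,0],
    [0,0,0],
    [0,0,0],
  ],
)

```text
time: 21.85
tool_pos: [0.6186, 0.0101, 0.0666]
tcp_rot: [0.116, 1.565, -0.116]
wrist_force: [-0.1, -0.8, -2.3]
width: 0.479
```

Request:
carry_out(
  offset=[
    [0.1,0,0],
    [0,0,0],
    [0,0,0],
    [0,0,0],
    [0,0,0],
  ],
  delta_rot=[
    [0,0,0],
    [0,0,0],
    [0,0,0],
    [0,0,0],
    [0,0,0],
  ],
)

```text
time: 22.27
tool_pos: [0.6184, 0.0101, 0.0652]
tcp_rot: [0.116, 1.566, -0.116]
wrist_force: [0.3, 1.0, 3.1]
width: 0.482
```

Request:
carry_out(
  offset=[
    [0,0,0],
    [0,0,0],
    [0,0,0],
    [0,0,0],
    [0,0,0],
  ],
  delta_rot=[
    [0,0,0],
    [0,0,0],
    [0,0,0],
    [0,0,0],
    [0,0,0],
  ],
  fingers=1,
)

```text
time: 22.68
tool_pos: [0.6174, 0.0101, 0.064]
tcp_rot: [0.116, 1.568, -0.116]
wrist_force: [0.7, 0.5, -0.6]
width: 0.999
```

Request:
carry_out(
  offset=[
    [0,0,0],
    [0,0,0],
    [-1,0,0],
    [-2,0,0],
    [-3,0,0],
  ],
  delta_rot=[
    [0,0,0],
    [0,0,0],
    [0,0,0],
    [0,0,0],
    [0,0,0],
  ],
)

```text
time: 23.1
tool_pos: [0.615, 0.0101, 0.1222]
tcp_rot: [0.116, 1.574, -0.117]
wrist_force: [-0.1, -0.4, 0.1]
width: 0.999
```

Request:
carry_out(
  offset=[
    [-4,0,0],
    [-4,0,0],
    [-1,0,-1.2],
    [0,0,-2],
    [0,0,-2],
  ],
  delta_rot=[
    [0,0,0],
    [0,0,0],
    [0,0,0],
    [0,0,0],
    [0,0,0],
  ],
)

```text
time: 23.52
tool_pos: [0.5673, 0.0177, 0.2176]
tcp_rot: [0.117, 1.563, -0.116]
wrist_force: [-0.2, 1.0, -0.9]
width: 0.998
```

Request:
carry_out(
  offset=[
    [0,-3.5,0],
    [0,-3.5,0],
    [0,-3.5,0],
    [0,-3.5,0],
    [0,-3.5,0],
  ],
  delta_rot=[
    [0,0,0],
    [0,0,0],
    [0,0,0],
    [0,0,0],
    [0,0,0],
  ],
)

```text
time: 23.93
tool_pos: [0.54, -0.1567, 0.2155]
tcp_rot: [0.115, 1.566, -0.116]
wrist_force: [0.4, 0.6, -0.6]
width: 1.001
```

Request:
carry_out(
  offset=[
    [0,-3.5,0],
    [0,-3.5,0],
    [0,-3.5,0],
    [0,-3.5,0],
    [0,-2,0],
  ],
  delta_rot=[
    [0,0,0],
    [0,0,0],
    [0,0,0],
    [0,0,0],
    [0,0,0],
  ],
)

```text
time: 24.35
tool_pos: [0.516, -0.3171, 0.2154]
tcp_rot: [0.116, 1.567, -0.119]
wrist_force: [-0.4, 0.3, 0.3]
width: 0.998
```

Request:
carry_out(
  offset=[
    [0,0,0],
    [0,0,0],
    [0,0,0],
    [0,0,0],
    [0,0,0],
  ],
  delta_rot=[
    [0,0,0],
    [0,0,0],
    [0,0,0],
    [0,0,0],
    [0,0,0],
  ],
)

```text
time: 24.77
tool_pos: [0.5171, -0.3123, 0.2145]
tcp_rot: [0.115, 1.568, -0.115]
wrist_force: [0.5, 0.4, -0.3]
width: 1.0
```

```bash
python3 -c "
from h import *
near(.509,-.3695,r=.025,out='w5.png')
near(.535,-.425,r=.035)
near(.6166,.010,h=.118,name='top',out='t5.png')
go(.509,-.3695,.046,-8.5)
"
```

```text
wrist 736 z 0.0997 rect (array([ 509.2, -369.7]), 23.0, 23.3, 29.9)
wrist 631 z 0.0995 rect (array([ 539.1, -432.7]), 22.9, 22.9, 77.3)
top 352 z 0.1166 rect (array([616.9,  10.1]), 40.0, 39.2, 0.0)
t 24.92 pos [ 0.517  -0.3126  0.2144] yaw -8.41 w 0.998 F [-0.2  0.6  1.1]
rot 0.1 shift cm [16.84 -5.74  0.05] tilt [ 0.  0. -0.]
```

View pics/w5.png

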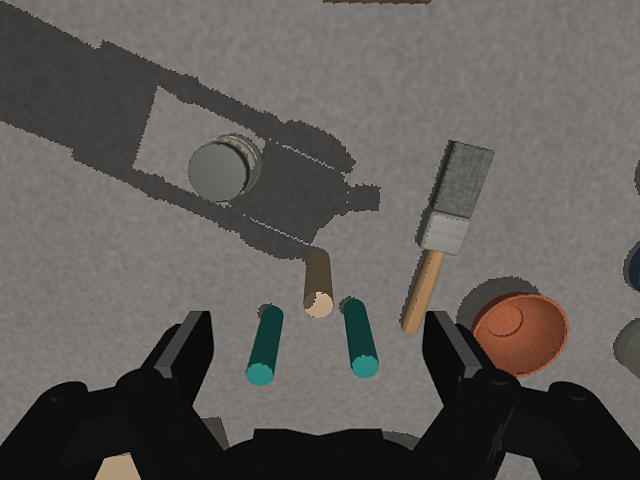

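The buff slim post is at (319,305). The turquoise look-alikes at (260,373) and (364,365) are about 58 mm or more off to the side, clear of the jaws. The round post is in its well at (617,10) mm, top 0.117.

Request:
carry_out(
  offset=[
    [0,-2.5,0],
    [0,-2.2,0],
    [0,-1.1,0],
    [0,0,0],
    [0,0,0],
  ],
  delta_rot=[
    [0,0,0],
    [0,0,0],
    [0,0,0],
    [0,0,0],
    [0,0,0],
  ],
)

```text
time: 25.33
tool_pos: [0.5081, -0.3707, 0.2141]
tcp_rot: [0.118, 1.568, -0.116]
wrist_force: [-0.3, 0.4, -0.2]
width: 0.998
```

Request:
carry_out(
  offset=[
    [3.5,0,0],
    [4,0,0],
    [4,0,0],
    [3.5,0,0],
    [1.8,0,0],
  ],
  delta_rot=[
    [0,0,0],
    [0,0,0],
    [0,0,0],
    [0,0,0],
    [0,0,0],
  ],
)

```text
time: 25.75
tool_pos: [0.5055, -0.3671, 0.0411]
tcp_rot: [0.12, 1.574, -0.112]
wrist_force: [-0.1, 0.6, -1.5]
width: 1.0
```

Request:
carry_out(
  offset=[
    [0,0,0],
    [0,0,0],
    [0,0,0],
    [0,0,0],
    [0,0,0],
  ],
  delta_rot=[
    [0,0,0],
    [0,0,0],
    [0,0,0],
    [0,0,0],
    [0,0,0],
  ],
  fingers=-1,
  newtons=35,
)

```text
time: 26.17
tool_pos: [0.5099, -0.372, 0.0491]
tcp_rot: [0.114, 1.564, -0.118]
wrist_force: [-2.7, 0.4, 1.8]
width: 0.3
```

Request:
carry_out(
  offset=[
    [0,0,0],
    [0,0,0],
    [0,0,0],
    [0,0,0],
    [0,0,0],
  ],
  delta_rot=[
    [0,0,0],
    [0,0,0],
    [0,0,0],
    [0,0,0],
    [0,0,0],
  ],
)

```text
time: 26.58
tool_pos: [0.5098, -0.3721, 0.049]
tcp_rot: [0.115, 1.564, -0.118]
wrist_force: [-0.9, 1.2, 5.9]
width: 0.275
```

Request:
carry_out(
  offset=[
    [-0.7,0,0],
    [-1.8,0,0],
    [-3,0,0],
    [-4,0,0],
    [-3,0,0],
  ],
  delta_rot=[
    [0,0,0],
    [0,0,0],
    [0,0,0],
    [0,0,0],
    [0,0,0],
  ],
)

```text
time: 27.0
tool_pos: [0.5081, -0.3711, 0.1738]
tcp_rot: [0.116, 1.567, -0.117]
wrist_force: [0.1, -1.5, -0.9]
width: 0.272
```

Request:
carry_out(
  offset=[
    [-1,0,0],
    [0,0,0],
    [0,0,0],
    [0,0,0],
    [0,0,0],
  ],
  delta_rot=[
    [0,0,0],
    [0,0,0],
    [0,0,0],
    [0,0,0],
    [0,0,0],
  ],
)

```text
time: 27.42
tool_pos: [0.5066, -0.3697, 0.1781]
tcp_rot: [0.119, 1.572, -0.114]
wrist_force: [-1.2, -0.6, -0.8]
width: 0.272
```

```bash
python3 -c "
from h import *
go(.6284,.0894,.18,-8.5)
im,*_=grab('wrist');save(im,'w6.png')
"
```

```text
t 27.42 pos [ 0.5066 -0.3697  0.1781] yaw -8.49 w 0.272 F [-1.2 -0.6 -0.8]
rot 0.0 shift cm [-0.19 47.21  5.26] tilt [-0.   -0.26 -0.15]
```

View pics/w6.png

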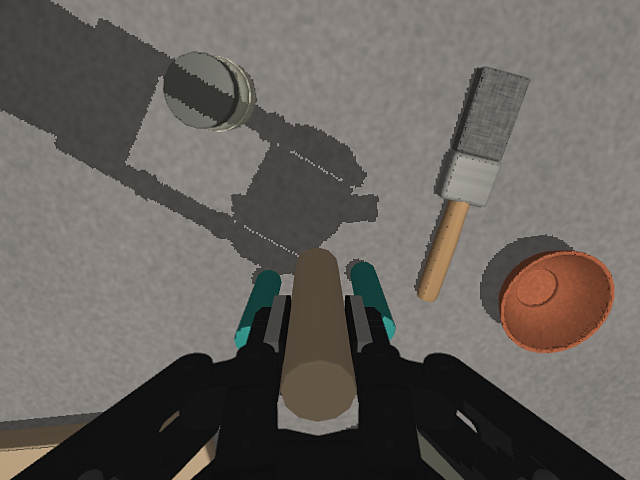

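The slim post is held upright at (320,340), and both turquoise posts still stand. Carrying it to the small round well.

Request:
carry_out(
  offset=[
    [0,2,0],
    [0,3.5,0],
    [0,3.5,0],
    [0,3.5,0],
    [0,3.5,0],
  ],
  delta_rot=[
    [0,0,0],
    [0,0,0],
    [0,0,0],
    [0,0,0],
    [0,0,0],
  ],
)

```text
time: 27.88
tool_pos: [0.5308, -0.211, 0.1793]
tcp_rot: [0.118, 1.571, -0.116]
wrist_force: [0.2, -0.0, -0.8]
width: 0.273
```

Request:
carry_out(
  offset=[
    [0,3.5,0],
    [0,3.5,0],
    [0,3.5,0],
    [0,3.5,0],
    [0,3.5,0],
  ],
  delta_rot=[
    [0,0,0],
    [0,0,0],
    [0,0,0],
    [0,0,0],
    [0,0,0],
  ],
)

```text
time: 28.3
tool_pos: [0.5566, -0.0378, 0.1795]
tcp_rot: [0.116, 1.57, -0.116]
wrist_force: [0.8, -0.6, -1.0]
width: 0.268
```

Request:
carry_out(
  offset=[
    [0,3.5,0],
    [0,3.5,0],
    [0,3.5,0],
    [0,2,0],
    [0,1,0],
  ],
  delta_rot=[
    [0,0,0],
    [0,0,0],
    [0,0,0],
    [0,0,0],
    [0,0,0],
  ],
)

```text
time: 28.72
tool_pos: [0.5767, 0.0967, 0.1795]
tcp_rot: [0.114, 1.571, -0.114]
wrist_force: [0.5, 0.5, -0.8]
width: 0.271
```

Request:
carry_out(
  offset=[
    [0,0,1.5],
    [0,0,2],
    [0,0,1.5],
    [0,0,0],
    [0,0,0],
  ],
  delta_rot=[
    [0,0,0],
    [0,0,0],
    [0,0,0],
    [0,0,0],
    [0,0,0],
  ],
)

```text
time: 29.13
tool_pos: [0.6266, 0.0856, 0.1799]
tcp_rot: [0.117, 1.57, -0.118]
wrist_force: [-0.3, 0.9, -1.0]
width: 0.271
```

Request:
carry_out(
  offset=[
    [0,0,0],
    [0,0,0],
    [0,0,0],
    [0,0,0],
    [0,0,0],
  ],
  delta_rot=[
    [0,0,0],
    [0,0,0],
    [0,0,0],
    [0,0,0],
    [0,0,0],
  ],
)

```text
time: 29.55
tool_pos: [0.6266, 0.0865, 0.1815]
tcp_rot: [0.116, 1.568, -0.116]
wrist_force: [-0.5, 0.4, -1.5]
width: 0.274
```

```bash
python3 -c "
from h import *
go(.6284,.0872,.067,-8.5)
near(.63,.09,h=.232)
im,d,K,D,M=grab('side'); save(im[100:340,220:460].repeat(2,0).repeat(2,1),'s6.png')
"
```

```text
t 29.55 pos [0.6266 0.0865 0.1815] yaw -8.48 w 0.274 F [-0.5  0.4 -1.5]
rot 0.0 shift cm [11.45  0.09  0.17] tilt [ 0.    0.01 -0.  ]
wrist 15969 z 0.2332 rect (array([627.7,  86.6]), 27.8, 95.2, 81.8)
```

View pics/s6.png

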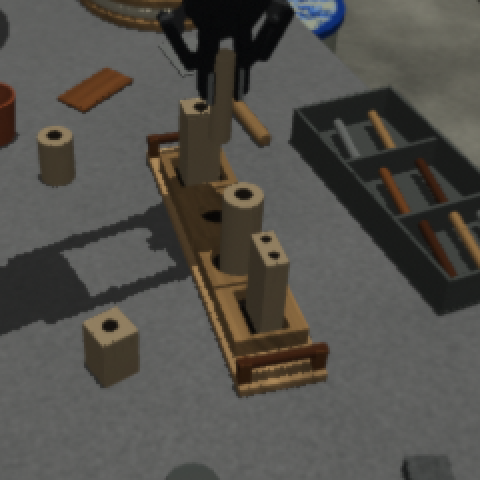

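The square, round and flat posts stand in their wells at (198,145), (240,230) and (267,285). The slim post hangs above the empty well at (213,215). Lowering it now.

Request:
carry_out(
  offset=[
    [2.5,0.1,0.2],
    [3,0,0],
    [2.8,0,0],
    [2,0,0],
    [0.8,0,0],
  ],
  delta_rot=[
    [0,0,0],
    [0,0,0],
    [0,0,0],
    [0,0,0],
    [0,0,0],
  ],
)

```text
time: 30.07
tool_pos: [0.626, 0.087, 0.0667]
tcp_rot: [0.116, 1.574, -0.117]
wrist_force: [-15.5, 0.3, 51.7]
width: 0.275
```

Request:
carry_out(
  offset=[
    [0.1,0,0],
    [0.1,0,0],
    [0.1,0,0],
    [0,0,0],
    [0,0,0],
  ],
  delta_rot=[
    [0,0,0],
    [0,0,0],
    [0,0,0],
    [0,0,0],
    [0,0,0],
  ],
)

```text
time: 30.48
tool_pos: [0.6298, 0.0873, 0.0682]
tcp_rot: [0.116, 1.566, -0.116]
wrist_force: [0.2, 0.1, -2.5]
width: 0.27
```

Request:
carry_out(
  offset=[
    [0.1,0,0],
    [0.1,0,0],
    [0,0,0],
    [0,0,0],
    [0,0,0],
  ],
  delta_rot=[
    [0,0,0],
    [0,0,0],
    [0,0,0],
    [0,0,0],
    [0,0,0],
  ],
)

```text
time: 30.9
tool_pos: [0.6299, 0.0873, 0.0669]
tcp_rot: [0.117, 1.566, -0.116]
wrist_force: [-1.7, 0.0, 5.1]
width: 0.273
```

Request:
carry_out(
  offset=[
    [0,0,0],
    [0,0,0],
    [0,0,0],
    [0,0,0],
    [0,0,0],
  ],
  delta_rot=[
    [0,0,0],
    [0,0,0],
    [0,0,0],
    [0,0,0],
    [0,0,0],
  ],
  fingers=1,
)

```text
time: 31.32
tool_pos: [0.629, 0.0872, 0.065]
tcp_rot: [0.116, 1.568, -0.116]
wrist_force: [-0.8, 0.0, -0.7]
width: 0.956
```

Request:
carry_out(
  offset=[
    [0,0,0],
    [0,0,0],
    [-1,0,0],
    [-2,0,0],
    [-3,0,0],
  ],
  delta_rot=[
    [0,0,0],
    [0,0,0],
    [0,0,0],
    [0,0,0],
    [0,0,0],
  ],
)

```text
time: 31.73
tool_pos: [0.6265, 0.0869, 0.1231]
tcp_rot: [0.116, 1.574, -0.117]
wrist_force: [-0.8, -0.9, -0.2]
width: 0.997
```

Request:
carry_out(
  offset=[
    [-4,0,0],
    [-4,0,0],
    [-2,0,-2],
    [0,0,-3.5],
    [0,0,-3.5],
  ],
  delta_rot=[
    [0,0,0],
    [0,0,0],
    [0,0,0],
    [0,0,0],
    [0,0,0],
  ],
)

```text
time: 32.15
tool_pos: [0.5415, 0.1007, 0.2291]
tcp_rot: [0.118, 1.561, -0.116]
wrist_force: [-1.0, 1.1, -0.4]
width: 0.997
```

Request:
carry_out(
  offset=[
    [0,0,-3.5],
    [0,0,-3],
    [0,0,0],
    [0,0,0],
    [0,0,0],
  ],
  delta_rot=[
    [0,0,0],
    [0,0,0],
    [0,0,0],
    [0,0,0],
    [0,0,0],
  ],
)

```text
time: 32.57
tool_pos: [0.4767, 0.1102, 0.2264]
tcp_rot: [0.116, 1.565, -0.116]
wrist_force: [-0.3, 0.4, 0.2]
width: 1.001
```

```bash
python3 -c "
from h import *
im,d,K,D,M=grab('top'); save(im,'t7.png'); P=cloud(d,K,D,M)
for n,x,y,h in [('sq',.640,.1685,.117),('slim',.6284,.0894,.117),('rnd',.6166,.0102,.117),('flat',.6049,-.0689,.117),('ss',.4486,-.0586,.059),('sr',.4947,.2585,.059)]:
    Q=P[(abs(P[...,2]-h)<.006)&(np.hypot(P[...,0]-x,P[...,1]-y)<.04)]
    print(n,len(Q),np.median(Q[:,2]).round(4) if len(Q) else '',rect(Q) if len(Q) else '')
im,*_=grab('side'); save(im[80:480,200:520].repeat(1,0),'s7.png'); print(read_state()['time'],read_state()['wrist_force'])
"
```

```text
sq 223 0.116 (array([646. , 157.7]), 54.8, 27.6, 34.6)
slim 107 0.116 (array([628.3,  89.5]), 21.0, 22.4, 43.9)
rnd 350 0.1167 (array([617.2,  10.1]), 41.0, 39.2, 0.7)
flat 303 0.1166 (array([606. , -72.8]), 47.8, 25.3, 82.6)
ss 388 0.0588 (array([448.6, -58.6]), 40.2, 39.9, 11.1)
sr 0  
32.6667 [ 0.10225582 -0.65582789  0.86263715]
```

View pics/s7.png

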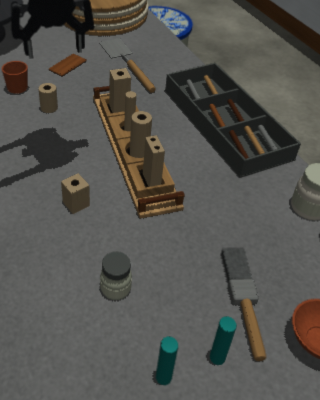

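The crop shows all four posts upright in the carrier: square (120,85), slim (130,103), round (140,125) and flat (153,160). Both short posts, (48,97) and (75,193), and both turquoise posts stand untouched, and the gripper is clear.

```bash
python3 -c "
from workcell import *
print(finish_job())"
```

```text
the job is handed in; nothing more can be done
None
```

All four full-height posts (square, flat, thick round and slim) are standing upright in their own wells. I handed the job in at about 33 s of the 109 s allowed.

- **Final check of placed posts:** in the top camera all four tops read 116–117 mm. That matches 118 mm expected, given the camera reads about 1–2 mm low. The slim and round posts are within about 1 mm of their well centres. The flat post sits about 4 mm off along the row, inside its 8 mm of play.
- **Square post:** the arm partly hid it in the last top view, so its fit there is incomplete. Just after I set it down it measured 1 mm off centre, and the last side view shows it upright.
- **Left alone:** the short square post measured unmoved. The short round post was hidden from the top camera at the end, but the side view shows it standing. Both turquoise look-alikes are also still standing.
- **Firm contact:** as the slim post reached the floor of its well, the wrist force briefly read about 52 N (limit 120 N). It then settled to about 5 N before I let go.

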